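# Key the driving handle into the ink mill and hold its clutch in

## Task

Take the handle with the flat paddle grip and the key on its shaft out of the compartmented tray, put its shaft into the upright hub of the ink mill and turn it until its key slips into the keyway. Then push it fully home against the spring, until its flange sits on the hub, and finish while still holding it pushed down there. Leave the other two handles and everything else on the table where they are.

Things in the scene. Friction and masses are not known exactly. Their poses are not given: they have to be found in the camera images.
- key_center (a point): Keyed handle, loose, 86 mm tall, 0.11-0.21 kg, standing upright in any one of the tray's compartments. Point: its centre, 43 mm above its foot; z up the shaft. Steel shaft dia 18 mm, 35 mm long; flange dia 34 mm, 35 to 40 mm above the foot; wooden paddle grip 40 to 86 mm above the foot, 22 mm thick along x, 36 mm wide along y, flat faces: pinch across x. Its key (fin) is on the +x side.
- key_tip (a point): Centre of the flat foot (lower end) of the keyed handle's shaft, same axes (x towards the key, z up the shaft). The key is one steel fin, 6 mm wide along y, reaching 14 mm out from the axis, 10 to 34 mm above the foot. The lowest 10 mm of the shaft is a plain round pilot.
- hub_mouth (a point): Centre of the hub's top rim, 95 mm above the table; z up, x and y of the mill. Fixed steel tube, outside dia 40 mm, bore 21 mm, with one keyway slot 8.5 mm wide reaching 15.5 mm from the axis, open at the top, full length. The slot faces +x, turned up to 0.5 rad either way (not reported: look from above, or turn the handle). The flange sits on the rim with the foot 35 mm below it.
- mill: Ink mill, fixed: grey housing 130 mm (x) by 240 mm (y), 50 mm high, origin at the centre of its underside. The hub stands on it at y = -55 mm; a dark grinding bowl, dia 100 mm, 36 mm tall, at y = +60 mm. The handle's pilot enters the hub at any angle for 10 mm, then the key rides on the rim; turned under a light push (3 to 8 N) it drops in when over the slot.
- plunger (a joint): Spring plunger inside the hub bore: brass disc, its top 28 mm below the rim at rest. Value in m, 0 at rest, grows as pressed down, stop at 0.008. Spring 3 N at the start plus 1 N per mm: 10 N at 0.007, when the handle's flange sits on the rim. It springs back when the push is taken away.
- round_center (a point): Centre of a second, loose handle in the tray, with a round wooden knob and a plain round shaft, no key; 76 mm tall, knob dia 34 mm. Not needed, leave it.
- tee_center (a point): Centre of a third, loose handle in the tray, with a T crossbar grip (50 mm along y, dia 16 mm) and a plain round shaft, no key; 76 mm tall. Not needed, leave it.
- tray: Fixed wooden tray, 100 mm (x) by 220 mm (y), 24 mm high, walls and dividers 5 mm, floor 5 mm above the table; three compartments in a row along y, each 90 by 67 mm, centres 71.7 mm apart. Origin: centre of its underside.
- seal_center (a point): Bystander: centre of an upright stone seal blank, 24 x 24 x 60 mm.
- weight_center (a point): Bystander: centre of a dark wooden paperweight bar, 30 x 200 x 22 mm.
- ink_center (a point): Bystander: centre of a dark ink jar, dia 52 mm, 85 mm tall.
- water_center (a point): Bystander: centre of a white water bowl, dia 110 mm, 50 mm high.
- dish_center (a point): Bystander: centre of a square dark dish, 100 x 100 x 16 mm.
Mind the look-alikes: they are no part of the job. Leave any turquoise or yellow look-alike of the part that bears key_center alone.

How it is judged:
By the outcome, as a careful person would: the job done as asked, in the order asked, and still so for the second after the job is handed in, while the arm keeps its last pose, push and grip.
It also fails if it takes over 48 s, if anything falls off the work surface, if the arm or the gripper's body presses on something with over 40 N, if the wrist force passes 120 N, or if a joint passes its speed limit or range.

## Robot

A 6-joint arm with a two-finger parallel gripper is mounted at the origin on the work surface. World frame = base frame: x ahead of the robot, y to its left, z up, the work surface at z = 0. Lengths are in m, angles in rad, forces in N, time in s.
With the tool pointing down it reaches from about 0.35 to 0.775 m from the base axis. Payload 7.3 kg.
Tool frame: the origin (TCP) lies on the centre line of the jaws, within the pads' length; the fingertips stand 8 mm ahead of it and the grasp point (between the pads) lies 11 mm behind it; z points along the fingers, y is the direction in which the jaws open and shut (so a half turn about z gives the same grasp; the last joint's range is limited). The gripper opens to 92 mm and grips with 3 to 60 N. Pads are 19 mm wide; open, the fingers measure 130 mm over their backs; the gripper's body (75 mm by 190 mm) begins 47 mm behind the grasp point.
Start: joints at [-1.317, 0.342, 1.524, -0, 1.275, -0.146], TCP at [0.204, -0.484, 0.235] pointing down, gripper open.
Joint ranges: [-2.53, 2.53], [-0.77, 2.02], [0.04, 2.7], [-1, 4.14], [0.28, 2.66], [-3.11, 3.11]. Speed limits (rad/s): [2.57, 2.57, 3.14, 3.14, 3.14, 3.14].

## Interface

Orientations are given as a unit quaternion [x, y, z, w].
In Python, from bench import readout, viewer, r gives the robot as it stands. The module is installed in compiled form; this text tells all that it offers.
- The arm moves only by the tool play_rows, never from a script. Its argument "rows" is a list of rows, each an object with "linear": the shift along the world's x, y, z in mm, a list of three; "rot": the turn, a rotation vector about the world's x, y, z in degrees, a list of three; "jaw": the closure in counts, from 0 (fully open) to 255 (shut). In form: [{"linear": [dx, dy, dz], "rot": [ax, ay, az], "jaw": jaw}, ...]. A call has 1 to 8 rows; each row is the pose to reach, as a shift and turn from the pose commanded when the call began; what a row does not reach only later rows make up. A row lasts 1/12 s, in which the tool goes at most 41.7 mm and 7.16 degrees, less where a joint would pass 70% of its speed; a pose out of reach is approached as far as the arm can. A call with a gripper value outside its range is refused whole. The fingers move at their own pace and stop on an object; "newtons" is the grip in N (left out, the last holds). Time passes only in rows, so rows that repeat a pose let the fingers close. It gives the time, the measured TCP pose, the force and the opening at its end, in the units of the state.
- readout.state(): the state, without advancing time (a new reading comes with each control period).
- viewer.read_camera(name): name is "side" or "top" or "wrist"; returns a dict with "color" (420x560x3 uint8, red, green, blue), "range_z" (420x560 float32, m along the optical axis (not along the pixel's ray), 0 where there is no reading), "mtx" (3x3 intrinsics, pixels), "eye" and "rotation" of the camera in the world; the wrist camera has in their place "tool_from_camera" (4x4, takes a point from camera to tool coordinates, whose origin is the TCP and whose axes are the flange's). Camera axes: x right, y up, looking along -z (the intrinsics and any distortion apply to the point x, -y, -z); pixel columns grow to the right and rows downward; lengths in m; the calibration is good to about 2 mm. A picture is of the moment at which its call begins: read the wrist's pose just before it.
- r.hand_in(): hands the job in, once; it reports no verdict.
Trained networks look in a picture, given as the dict that the camera call returned (one of the last four; its "shot" number tells which), for a name from the list of things; names that differ only in an ending like _2 or _b are one class to them, and where a whole thing is asked for, a point or a joint stands for the part that bears it (a point fixed in the world has none). Each returns a list of dicts, best first, with "confidence" (0 to 1); they miss things now and then, are a little off and sometimes report something else, mostly with a low value. They report only what shows in the picture. A call takes as long as a camera call. They do not tell look-alikes from the thing itself.
- viewer.masks_of(picture, target): "region" (420x560 bool, what is visible of it) and "box" ([left, top, right, bottom] in pixels, round what is visible of it).
- viewer.pinpoint(picture, target): "location" ([column, row] in pixels: a listed point, or the origin of a listed thing).
The state is a dict: "time_s": time; "joints": joint angles; "qd": joint speeds; "joint_torque": joint torques, N m; "position": TCP position; "eef_rot": TCP orientation; "force": force on the tool from outside, world axes, zero at the start; "moment": the same for the moment, N m; "finger_gap": opening from 0.0 (shut) to 1.0 (fully open).
Only numpy, scipy, OpenCV 4.12 (cv2) and the standard library are available. Lean on these libraries where they do the work, as an engineer would, in place of code of your own. Each camera call takes 0.05 s, during which the arm holds its last target.

## Working session

There is one attempt and no reset: what is moved stays moved. The work goes in short steps, Python scripts to look and compute and a tool call to move; the robot and the scene stay as the last step left them, time stands still between calls to the robot, and variables do not carry over. Pictures are saved under pics/ and viewed, and the job is handed in when it is done.

Besides the shell and the picture viewer there is one more tool, called after ">>>" by a JSON object that holds its "name" and its "arguments", one argument or row to a line. play_rows: Moves the arm, as the interface text tells. Its arguments: {"type":"object","properties":{"rows":{"type":"array"},"newtons":{"type":"number"}},"required":["rows"]}

```bash
mkdir -p pics
cat > h.py <<'E'
import numpy as np, cv2
from bench import readout, viewer, r
def save(p,n,crop=None,scale=1):
    im=p["color"][...,::-1]
    if crop: l,t,rr,b=crop; im=im[t:b,l:rr]
    if scale!=1: im=cv2.resize(im,None,fx=scale,fy=scale,interpolation=cv2.INTER_CUBIC)
    cv2.imwrite("pics/"+n,im)
def ray(p,uv,st=None):
    K=p["mtx"]; x=(uv[0]-K[0,2])/K[0,0]; y=(uv[1]-K[1,2])/K[1,1]
    d=np.array([x,-y,-1.0])
    if "eye" in p: return np.array(p["eye"]),np.array(p["rotation"])@d
    from scipy.spatial.transform import Rotation as R
    T=np.eye(4);T[:3,:3]=R.from_quat(st["eef_rot"]).as_matrix();T[:3,3]=st["position"]
    M=T@np.array(p["tool_from_camera"]); return M[:3,3],M[:3,:3]@d
def atz(p,uv,z,st=None):
    e,d=ray(p,uv,st); return e+d*(z-e[2])/d[2]
def cloud(p,uv,st=None):
    e,d=ray(p,uv,st); return e+d*p["range_z"][int(uv[1]),int(uv[0])]
E
python3 - <<'E'
from h import *
s=readout.state(); print(s)
for n in ["top","side"]:
    p=viewer.read_camera(n); save(p,n+"0.png"); print(n,{k:p[k] for k in p if k not in("color","range_z")})
    for t in ["key_center","key_tip","hub_mouth","round_center","tee_center","tray","mill","seal_center","ink_center","water_center","weight_center","dish_center"]:
        L=viewer.pinpoint(p,t); print(t,[(np.round(a["location"],1),round(a["confidence"],2),np.round(cloud(p,a["location"]),3)) for a in L[:4]])
E
```

```text
{'time_s': 0.0, 'joints': array([-1.31700100e+00,  3.42703243e-01,  1.52505657e+00, -3.52420179e-06,
        1.27541192e+00, -1.46007281e-01]), 'qd': array([ 0.0002755 , -0.00068782, -0.00036691, -0.00077479,  0.00023701,
       -0.00016734]), 'joint_torque': array([-1.67257822e-03, -4.31255865e+01, -2.44218671e+01,  7.18111242e-02,
        5.61797374e-02, -9.93968547e-05]), 'position': array([ 0.20425911, -0.48318165,  0.23404127]), 'eef_rot': array([ 9.80085773e-01,  1.98573043e-01, -4.42138324e-05, -7.88303023e-04]), 'force': array([-0.08601508, -0.13149507,  0.20446961]), 'moment': array([-0.0208706 ,  0.00994309, -0.00848848]), 'finger_gap': 1.0001234431154198}
top {'mtx': array([[523.20023207,   0.        , 290.85558584],
       [  0.        , 523.20023207, 217.27563281],
       [  0.        ,   0.        ,   1.        ]]), 'eye': array([ 0.31357332, -0.00885578,  1.3101904 ]), 'rotation': array([-0.07898705,  0.07914592,  0.71512699, -0.68999302]), 'shot': 1}Traceback (most recent call last):
  File "<stdin>", line 6, in <module>
  File "h.py", line 18, in cloud
    e,d=ray(p,uv,st); return e+d*p["range_z"][int(uv[1]),int(uv[0])]
        ~~~^^^^^^^^^
  File "h.py", line 11, in ray
    if "eye" in p: return np.array(p["eye"]),np.array(p["rotation"])@d
                                             ~~~~~~~~~~~~~~~~~~~~~~~^~
ValueError: matmul: Input operand 1 has a mismatch in its core dimension 0, with gufunc signature (n?,k),(k,m?)->(n?,m?) (size 3 is different from 4)
```

```bash
sed -i 's/np.array(p\["rotation"\])@d/RR.from_quat(p["rotation"]).as_matrix()@d/; 1a from scipy.spatial.transform import Rotation as RR' h.py
python3 - <<'E'
from h import *
for n in ["top","side"]:
    p=viewer.read_camera(n); save(p,n+"0.png"); print(n,p["eye"],p["rotation"])
    for t in ["key_center","key_tip","hub_mouth","round_center","tee_center","tray","mill","seal_center","ink_center","water_center","weight_center","dish_center"]:
        L=viewer.pinpoint(p,t); print(t,[(np.round(a["location"],1),round(a["confidence"],2),np.round(cloud(p,a["location"]),3)) for a in L[:4]])
E
```

```text
top [ 0.31357332 -0.00885578  1.3101904 ] [-0.07898705  0.07914592  0.71512699 -0.68999302]
key_center [(array([112.8, 259.4]), 0.76, array([0.51 , 0.418, 0.062])), (array([119.9, 295.9]), 0.74, array([0.42 , 0.391, 0.082])), (array([135.5, 230.7]), 0.54, array([0.574, 0.359, 0.082]))]
key_tip [(array([117. , 266.2]), 0.67, array([0.497, 0.415, 0.036])), (array([167.9, 272.3]), 0.65, array([0.474, 0.284, 0.063])), (array([142.3, 231.2]), 0.63, array([0.581, 0.354, 0.041])), (array([127.2, 299.8]), 0.6, array([0.413, 0.382, 0.054]))]
hub_mouth []
round_center [(array([192.8, 269.7]), 0.48, array([0.475, 0.221, 0.082]))]
tee_center [(array([221.3, 272.6]), 0.62, array([0.466, 0.154, 0.082]))]
tray [(array([193. , 272.5]), 0.58, array([0.469, 0.222, 0.075]))]
mill [(array([357. , 234.5]), 0.73, array([ 0.551, -0.175,  0.051])), (array([389.1, 155.1]), 0.53, array([ 0.77 , -0.279,  0.002]))]
seal_center [(array([269.3, 278.6]), 0.52, array([0.45 , 0.043, 0.059])), (array([357. , 238.2]), 0.16, array([ 0.542, -0.174,  0.051]))]
ink_center [(array([468.9, 290.1]), 0.87, array([ 0.405, -0.4
[... 882 characters left out ...]
6, array([ 0.56 , -0.24 ,  0.092]))]
round_center [(array([244.2, 292. ]), 0.75, array([0.47 , 0.234, 0.059])), (array([305.7, 266.3]), 0.17, array([0.446, 0.054, 0.027]))]
tee_center [(array([267. , 278.7]), 0.59, array([0.466, 0.166, 0.054]))]
tray [(array([243.5, 307. ]), 0.86, array([0.472, 0.238, 0.009])), (array([305.8, 264. ]), 0.73, array([0.446, 0.054, 0.035]))]
mill [(array([331.3, 215.9]), 0.62, array([ 0.514, -0.124,  0.045]))]
seal_center []
ink_center []
water_center [(array([155.6, 261.8]), 0.89, array([0.745, 0.302, 0.008]))]
weight_center [(array([217.1, 223.6]), 0.71, array([0.739, 0.102, 0.02 ]))]
dish_center [(array([300.1, 171.7]), 0.85, array([ 0.764, -0.265,  0.006]))]
```

View pics/top0.png

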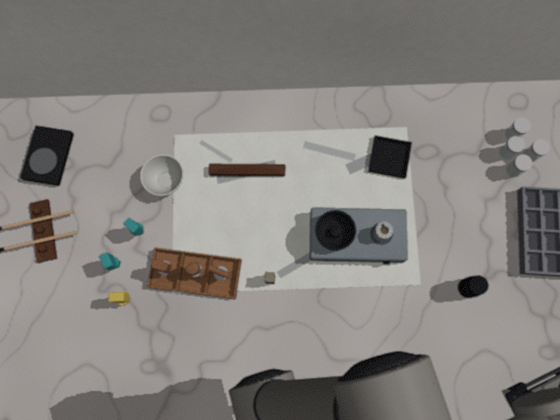

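View pics/side0.png

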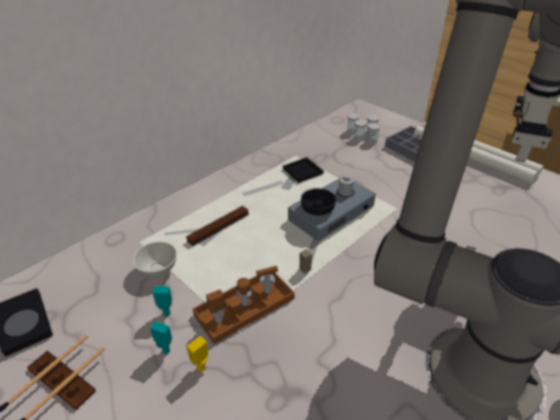

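Run:
```python
from h import *
p=viewer.read_camera("top"); save(p,"topc.png",(140,240,250,305),7)
p2=viewer.read_camera("side"); save(p2,"sidec.png",(185,255,305,345),6)
save(p,"hubc.png",(300,200,420,275),6)
```

```text
(no output)
```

View pics/topc.png

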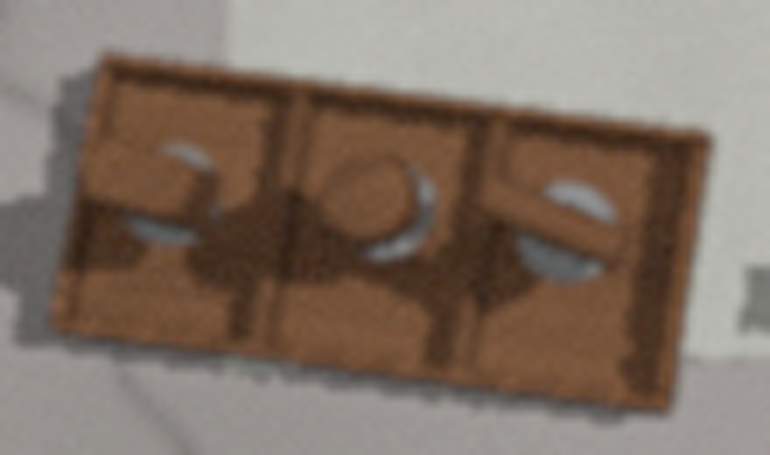

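View pics/sidec.png

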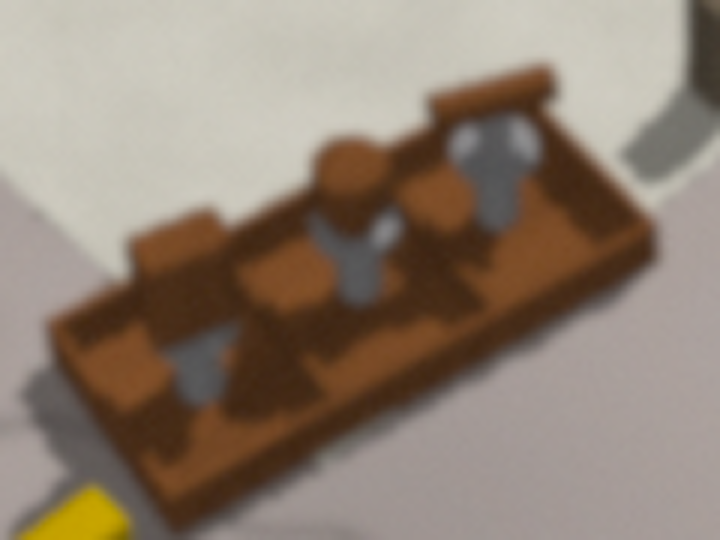

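View pics/hubc.png

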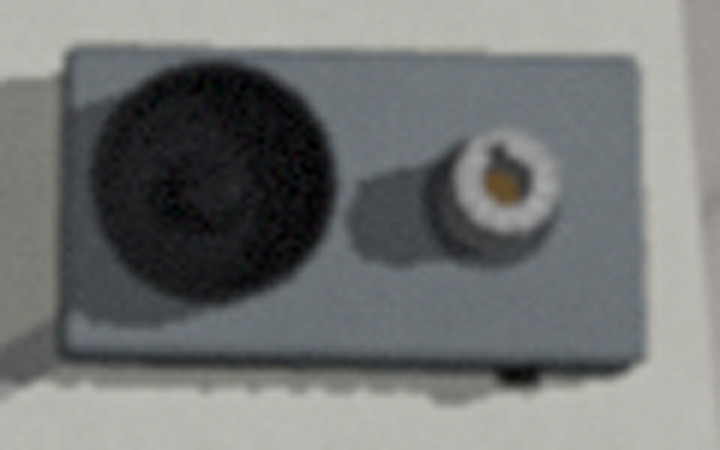

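Run:
```python
from h import *
p=viewer.read_camera("wrist"); print(p["tool_from_camera"],p["mtx"])
p=viewer.read_camera("top")
P=np.array([[np.r_[cloud(p,(u,v)),u,v] for u in range(140,250)] for v in range(240,305)]).reshape(-1,5)
for z0,z1,u0,u1 in [(0.08,0.1,140,182),(0.07,0.09,182,212),(0.07,0.09,212,245)]:
    m=(P[:,2]>z0)&(P[:,2]<z1)&(P[:,3]>=u0)&(P[:,3]<u1); q=P[m]
    print(m.sum(), q.mean(0).round(4), cv2.minAreaRect((q[:,:2]*1000).astype(np.float32)))
P=np.array([[np.r_[cloud(p,(u,v)),u,v] for u in range(300,420)] for v in range(200,275)]).reshape(-1,5)
m=(P[:,2]>0.085)&(P[:,2]<0.105); q=P[m]; print(m.sum(),q.mean(0).round(4),cv2.minEnclosingCircle((q[:,:2]*1000).astype(np.float32)))
m=(P[:,2]>0.044)&(P[:,2]<0.105); q=P[m]; print(q.mean(0),cv2.minAreaRect((q[:,:2]*1000).astype(np.float32)))
```

```text
[[-2.13739760e-04  9.65818355e-01  2.59219713e-01  6.80161132e-02]
 [ 9.99999957e-01  1.53992389e-04  2.50795258e-04  7.82866967e-04]
 [ 2.02304800e-04  2.59219756e-01 -9.65818346e-01 -1.48580671e-01]
 [ 0.00000000e+00  0.00000000e+00  0.00000000e+00  1.00000000e+00]] [[297.82942105   0.         287.4541735 ]
 [  0.         297.82942105 209.15750868]
 [  0.           0.           1.        ]]
151 [4.872000e-01 2.982000e-01 8.890000e-02 1.594437e+02 2.654305e+02] ((487.552978515625, 298.8716735839844), (36.56758117675781, 21.879541397094727), 74.90261840820312)
154 [4.799000e-01 2.184000e-01 7.700000e-02 1.943571e+02 2.679545e+02] ((480.21923828125, 208.77220153808594), (60.88964080810547, 28.669788360595703), 89.42525482177734)
122 [4.678000e-01 1.577000e-01 7.800000e-02 2.199836e+02 2.721148e+02] ((468.3291931152344, 158.5429229736328), (44.62872314453125, 15.651552200317383), 66.00455474853516)
284 [ 5.545000e-01 -1.918000e-01  9.080000e-02  3.662218e+02  2.298486e+02] ((556.4043579101562, -161.60012817382812), 91.43608093261719)
[ 5.52366317e-01 -1.76801997e-01  5.57648046e-02  3.58071945e+02
  2.33793467e+02] ((554.8916015625, -178.099609375), (239.14712524414062, 130.14041137695312), 86.2723159790039)
```

>>> {"name": "play_rows", "arguments": {
  "rows": [
    {"linear": [347,250,-10],"rot": [0,0,52],"jaw": 0},
    {"linear": [347,250,-10],"rot": [0,0,52],"jaw": 0},
    {"linear": [347,250,-10],"rot": [0,0,52],"jaw": 0},
    {"linear": [347,250,-10],"rot": [0,0,52],"jaw": 0},
    {"linear": [347,250,-10],"rot": [0,0,52],"jaw": 0},
    {"linear": [347,250,-10],"rot": [0,0,52],"jaw": 0},
    {"linear": [347,250,-10],"rot": [0,0,52],"jaw": 0},
    {"linear": [347,250,-10],"rot": [0,0,52],"jaw": 0}
  ]
}}

```text
time_s: 2.27
position: [0.4762, -0.2873, 0.2271]
eef_rot: [0.792, 0.611, 0.0, 0.0]
force: [1.3, -1.7, 0.6]
finger_gap: 0.999
```

>>> {"name": "play_rows", "arguments": {
  "rows": [
    {"linear": [70,50,-5],"rot": [0,0,0],"jaw": 0},
    {"linear": [70,50,-5],"rot": [0,0,0],"jaw": 0},
    {"linear": [70,50,-5],"rot": [0,0,0],"jaw": 0},
    {"linear": [70,50,-5],"rot": [0,0,0],"jaw": 0},
    {"linear": [70,50,-5],"rot": [0,0,0],"jaw": 0}
  ]
}}

```text
time_s: 2.68
position: [0.5445, -0.2388, 0.2216]
eef_rot: [0.794, 0.608, -0.0, -0.0]
force: [-0.6, -0.4, 0.6]
finger_gap: 0.999
```

Run:
```python
from h import *
s=readout.state(); print(s["position"],s["eef_rot"],s["qd"].round(3))
p=viewer.read_camera("wrist"); save(p,"w1.png")
np.savez("w1.npz",c=p["color"],d=p["range_z"],pos=s["position"],q=s["eef_rot"])
for t in ["hub_mouth","mill"]:
  for a in viewer.pinpoint(p,t)[:2]: print(t,a, cloud(p,a["location"],s), atz(p,a["location"],0.095,s))
```

```text
[ 0.54447348 -0.23876737  0.2216337 ] [ 7.93566756e-01  6.08483041e-01 -3.74651449e-04 -2.27794296e-04] [-0.036 -0.016  0.012 -0.002 -0.002  0.001]
mill {'location': [284.9, 132.5], 'confidence': 0.69} [ 0.55777291 -0.17535684  0.04850569] [ 0.55833211 -0.17501464  0.095     ]
```

View pics/w1.png

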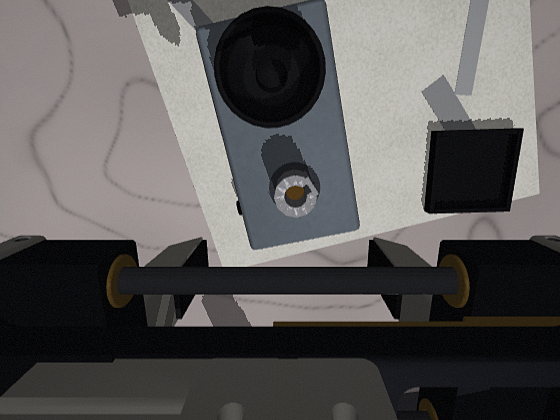

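Run:
```python
from h import *
s=readout.state(); print(s["position"],s["qd"].round(3))
p=viewer.read_camera("wrist"); save(p,"hub1.png",(255,160,335,225),9)
P=np.array([[np.r_[cloud(p,(u,v),s),u,v] for u in range(255,335)] for v in range(160,230)]).reshape(-1,5)
m=(P[:,2]>0.088)&(P[:,2]<0.1); q=P[m]; print(m.sum(),q.mean(0).round(4),cv2.minEnclosingCircle((q[:,:2]*1000).astype(np.float32)))
# rasterise rectified view at z=.095, 0.25mm/px
g=np.zeros((240,240,3),np.uint8)
c0=np.array([cv2.minEnclosingCircle((q[:,:2]*1000).astype(np.float32))[0]])[0]/1000
e,_=ray(p,(0,0),s)
M=np.array(p["tool_from_camera"]);T=np.eye(4);T[:3,:3]=RR.from_quat(s["eef_rot"]).as_matrix();T[:3,3]=s["position"];W=np.linalg.inv(T@M)
xs=np.linspace(-.03,.03,240)
X,Y=np.meshgrid(c0[0]-xs, c0[1]-xs,indexing="ij") # up=+x, left=+y
Q=np.stack([X.ravel(),Y.ravel(),np.full(X.size,.095),np.ones(X.size)])
C=W@Q; K=p["mtx"]; u=K[0,0]*C[0]/-C[2]+K[0,2]; v=K[1,1]*(-C[1])/-C[2]+K[1,2]
g=cv2.remap(p["color"],u.reshape(240,240).astype(np.float32),v.reshape(240,240).astype(np.float32),cv2.INTER_CUBIC)
cv2.imwrite("pics/rect.png",cv2.resize(g[...,::-1],(600,600)))
rr=np.hypot(q[:,0]-c0[0],q[:,1]-c0[1])
a=np.degrees(np.arctan2(q[:,1]-c0[1],q[:,0]-c0[0]))
k=(rr>.011)&(rr<.0155); print(np.histogram(a[k],np.arange(-180,181,10)))
```

```text
[ 0.54374709 -0.23998052  0.22218324] [-0.002 -0.002 -0.002  0.002  0.001  0.002]
1038 [ 5.521000e-01 -2.340000e-01  9.350000e-02  2.950665e+02  1.944913e+02] ((553.0881958007812, -234.09429931640625), 21.193893432617188)
(array([12, 12, 11, 13, 11, 13,  9, 17,  9, 12, 13,  7, 11, 11, 11, 13, 10,
       16,  3,  2,  2,  4, 12, 11, 12, 11, 12, 11, 11, 12, 11, 12, 10, 13,
       10, 10]), array([-180, -170, -160, -150, -140, -130, -120, -110, -100,  -90,  -80,
        -70,  -60,  -50,  -40,  -30,  -20,  -10,    0,   10,   20,   30,
         40,   50,   60,   70,   80,   90,  100,  110,  120,  130,  140,
        150,  160,  170,  180]))
```

View pics/rect.png

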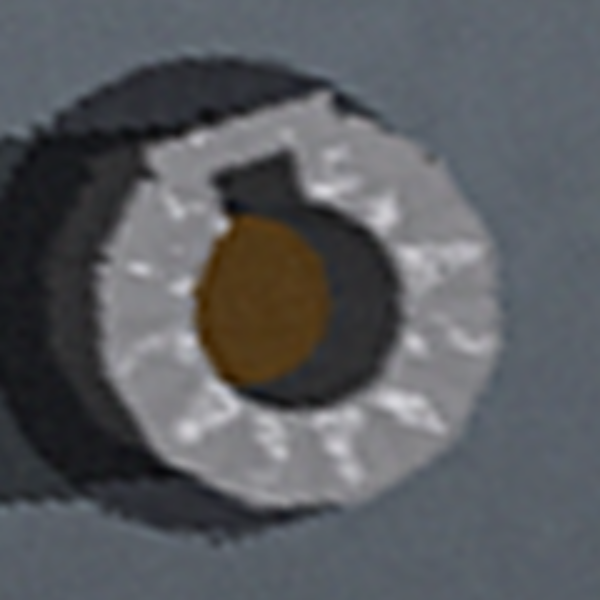

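>>> {"name": "play_rows", "arguments": {
  "rows": [
    {"linear": [83,480,-72],"rot": [0,0,0],"jaw": 0},
    {"linear": [83,480,-72],"rot": [0,0,0],"jaw": 0},
    {"linear": [83,480,-72],"rot": [0,0,0],"jaw": 0},
    {"linear": [83,480,-72],"rot": [0,0,0],"jaw": 0},
    {"linear": [83,480,-72],"rot": [0,0,0],"jaw": 0},
    {"linear": [83,480,-72],"rot": [0,0,0],"jaw": 0},
    {"linear": [83,480,-72],"rot": [0,0,0],"jaw": 0},
    {"linear": [83,480,-72],"rot": [0,0,0],"jaw": 0}
  ]
}}

```text
time_s: 3.55
position: [0.6009, 0.0868, 0.1735]
eef_rot: [0.794, 0.607, 0.0, 0.0]
force: [0.9, 0.7, -0.7]
finger_gap: 1.0
```

>>> {"name": "play_rows", "arguments": {
  "rows": [
    {"linear": [27,155,-22],"rot": [0,0,0],"jaw": 0},
    {"linear": [27,155,-22],"rot": [0,0,0],"jaw": 0},
    {"linear": [27,155,-22],"rot": [0,0,0],"jaw": 0},
    {"linear": [27,155,-22],"rot": [0,0,0],"jaw": 0},
    {"linear": [27,155,-22],"rot": [0,0,0],"jaw": 0}
  ]
}}

```text
time_s: 3.97
position: [0.6275, 0.2463, 0.15]
eef_rot: [0.793, 0.61, 0.0, -0.001]
force: [-0.4, 0.1, 0.5]
finger_gap: 1.0
```

Run:
```python
from h import *
s=readout.state(); print(s["time_s"],s["position"],s["eef_rot"],s["qd"].round(3))
p=viewer.read_camera("wrist"); save(p,"w2.png")
for t in ["key_center","key_tip"]:
  for a in viewer.pinpoint(p,t)[:4]: print(t,a, cloud(p,a["location"],s))
```

```text
3.9667 [0.6274606  0.24631341 0.14997412] [ 7.92706196e-01  6.09602938e-01  3.65195480e-04 -1.00585904e-03] [-0.076 -0.038  0.057 -0.044 -0.003 -0.067]
key_center {'location': [75.5, 29.9], 'confidence': 0.91} [0.5127018  0.41979853 0.0553843 ]
key_center {'location': [116.4, 191.7], 'confidence': 0.87} [0.5005211  0.30100987 0.06672834]
key_center {'location': [201.2, 74.9], 'confidence': 0.59} [0.59571258 0.36291472 0.07530367]
key_tip {'location': [140.3, 182.7], 'confidence': 0.95} [0.49591635 0.30100833 0.01814827]
key_tip {'location': [104.4, 44.1], 'confidence': 0.87} [0.51153098 0.42018121 0.0179151 ]
key_tip {'location': [32.7, 97.5], 'confidence': 0.61} [0.42662093 0.39931318 0.01026308]
key_tip {'location': [214.4, 83.2], 'confidence': 0.55} [0.59618809 0.36248192 0.03944299]
```

View pics/w2.png

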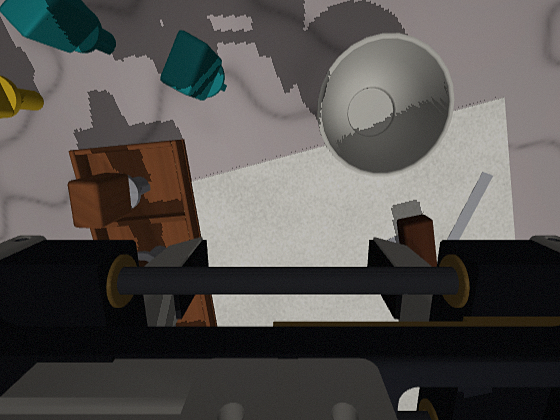

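Run:
```python
from h import *
s=readout.state(); print(s["time_s"],s["position"],s["eef_rot"],s["qd"].round(3))
p=viewer.read_camera("wrist"); save(p,"w2c.png",(60,160,170,240),7)
q=p["color"][160:240,60:170].astype(float); im=np.clip(255*(q/255)**0.5,0,255).astype(np.uint8)
cv2.imwrite("pics/w2g.png",cv2.resize(im[...,::-1],None,fx=7,fy=7))
```

```text
4.1167 [0.62798269 0.24015393 0.15117808] [ 7.93980196e-01  6.07943538e-01 -2.40415966e-04  2.12626772e-04] [-0.027 -0.015  0.008 -0.001 -0.    -0.001]
```

View pics/w2g.png

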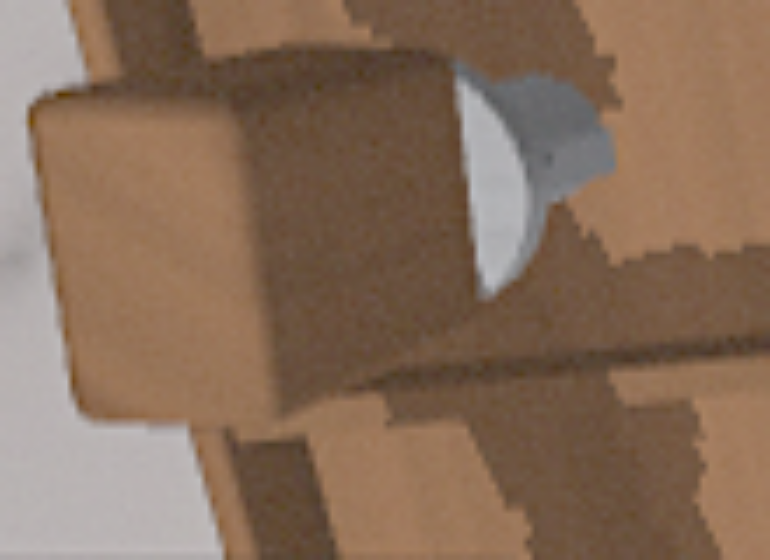

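>>> {"name": "play_rows", "arguments": {
  "rows": [
    {"linear": [-45,8,-25],"rot": [7.8,29,0],"jaw": 0},
    {"linear": [-45,8,-25],"rot": [7.8,29,0],"jaw": 0},
    {"linear": [-45,8,-25],"rot": [7.8,29,0],"jaw": 0},
    {"linear": [-45,8,-25],"rot": [7.8,29,0],"jaw": 0},
    {"linear": [-45,8,-25],"rot": [7.8,29,0],"jaw": 0},
    {"linear": [-45,8,-25],"rot": [7.8,29,0],"jaw": 0},
    {"linear": [-45,8,-25],"rot": [7.8,29,0],"jaw": 0}
  ]
}}

```text
time_s: 4.75
position: [0.5836, 0.2473, 0.126]
eef_rot: [0.768, 0.586, -0.157, -0.205]
force: [-0.8, 0.2, 0.1]
finger_gap: 1.002
```

Run:
```python
from h import *
s=readout.state(); print(s["time_s"],s["position"],s["eef_rot"],s["joints"].round(3))
p=viewer.read_camera("wrist"); save(p,"w3.png")
for t in ["key_center","key_tip"]:
  for a in viewer.pinpoint(p,t)[:4]: print(t,a, cloud(p,a["location"],s))
```

```text
4.75 [0.58362554 0.2472999  0.12599058] [ 0.76770703  0.58630812 -0.15715647 -0.20535466] [0.174 0.914 0.902 0.22  1.801 0.439]
key_center {'location': [230.2, 178.0], 'confidence': 0.85} [0.49982412 0.29895158 0.06012051]
key_center {'location': [311.7, 52.8], 'confidence': 0.84} [0.59689231 0.36339488 0.06380671]
key_center {'location': [159.6, 93.5], 'confidence': 0.81} [0.43072115 0.39412477 0.05046056]
key_center {'location': [210.8, 23.7], 'confidence': 0.63} [0.51536384 0.42018484 0.05439416]
key_tip {'location': [241.8, 36.5], 'confidence': 0.97} [0.51194057 0.42296725 0.01008308]
key_tip {'location': [191.6, 95.4], 'confidence': 0.84} [0.42858849 0.39704322 0.00740705]
key_tip {'location': [333.2, 62.7], 'confidence': 0.83} [0.60119283 0.36003807 0.03909027]
key_tip {'location': [259.8, 173.1], 'confidence': 0.7} [0.50053649 0.297755   0.01780603]
```

View pics/w3.png

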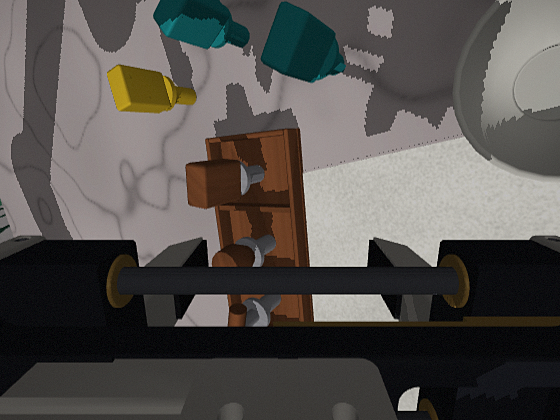

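Run:
```python
from h import *
p=viewer.read_camera("wrist")
q=p["color"][140:220,175:285].astype(float); im=np.clip(255*(q/255)**0.6,0,255).astype(np.uint8)
cv2.imwrite("pics/w3g.png",cv2.resize(im[...,::-1],None,fx=7,fy=7,interpolation=cv2.INTER_CUBIC))
```

```text
(no output)
```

View pics/w3g.png

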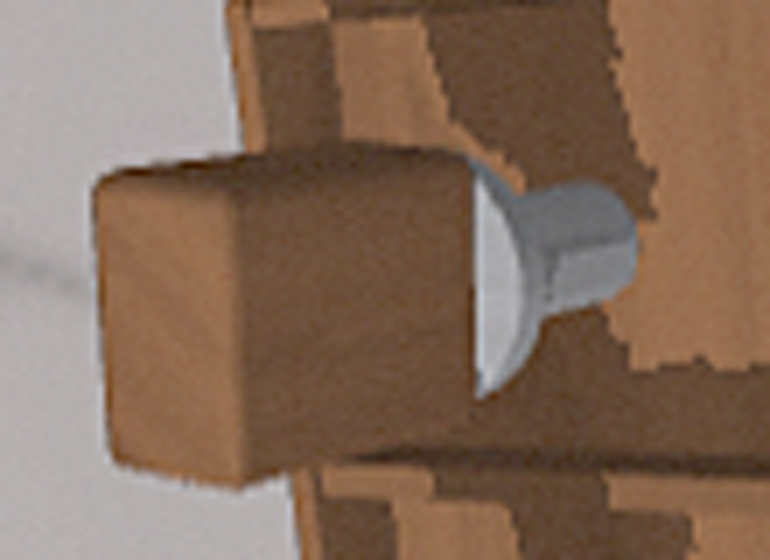

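>>> {"name": "play_rows", "arguments": {
  "rows": [
    {"linear": [-20,6,40],"rot": [-1.8,-6.8,0],"jaw": 0},
    {"linear": [-40,15,75],"rot": [-3.6,-13.6,0],"jaw": 0},
    {"linear": [-75,25,90],"rot": [-5.5,-20.4,0],"jaw": 0},
    {"linear": [-115,35,90],"rot": [-7.3,-27.2,0],"jaw": 0},
    {"linear": [-155,45,90],"rot": [-9.1,-34,0],"jaw": 0},
    {"linear": [-190,55,75],"rot": [-11,-41,0],"jaw": 0},
    {"linear": [-190,55,45],"rot": [-13,-48,0],"jaw": 0},
    {"linear": [-190,55,20],"rot": [-15.5,-56,0],"jaw": 0}
  ]
}}

```text
time_s: 5.62
position: [0.3905, 0.3033, 0.1567]
eef_rot: [0.777, 0.594, 0.125, 0.167]
force: [1.0, -0.8, -0.4]
finger_gap: 1.002
```

Run:
```python
from h import *
p=viewer.read_camera("wrist")
p=viewer.read_camera("wrist")
s=readout.state(); print(s["time_s"],s["position"],s["eef_rot"],s["joints"].round(3))
p=viewer.read_camera("wrist"); save(p,"w4.png")
for t in ["key_center","key_tip"]:
  for a in viewer.pinpoint(p,t)[:4]: print(t,a, cloud(p,a["location"],s))
```

```text
5.7167 [0.38960045 0.30140648 0.15335503] [0.77729787 0.59487843 0.1183833  0.16707202] [ 0.718  0.308  1.916 -0.518  0.761  1.334]
key_center {'location': [337.4, 174.7], 'confidence': 0.96} [0.47892378 0.3057857  0.06581201]
key_center {'location': [322.0, 22.6], 'confidence': 0.87} [0.48740099 0.42289495 0.06960083]
key_center {'location': [401.6, 73.8], 'confidence': 0.72} [0.57550063 0.37201548 0.05079628]
key_center {'location': [233.9, 81.2], 'confidence': 0.68} [0.40802284 0.39786632 0.07713363]
key_tip {'location': [376.3, 77.1], 'confidence': 0.98} [0.58025358 0.37353473 0.0092482 ]
key_tip {'location': [313.7, 170.6], 'confidence': 0.81} [0.48074549 0.30192841 0.01693176]
key_tip {'location': [223.2, 86.5], 'confidence': 0.76} [0.40753363 0.39796672 0.04543851]
key_tip {'location': [481.7, 105.6], 'confidence': 0.57} [0.74600644 0.3035541  0.00812546]
```

View pics/w4.png

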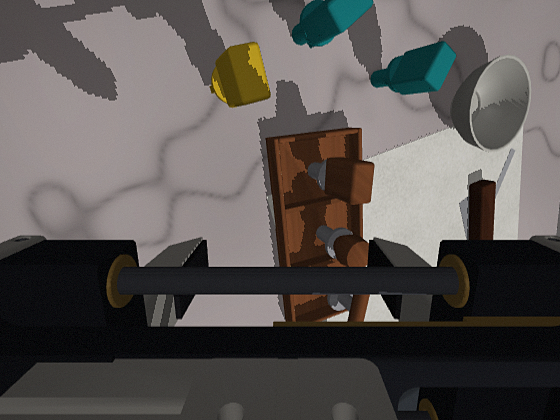

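Run:
```python
from h import *
p=viewer.read_camera("wrist")
q=p["color"][140:220,285:395].astype(float); im=np.clip(255*(q/255)**0.6,0,255).astype(np.uint8)
cv2.imwrite("pics/w4g.png",cv2.resize(im[...,::-1],None,fx=7,fy=7,interpolation=cv2.INTER_CUBIC))
```

```text
(no output)
```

View pics/w4g.png

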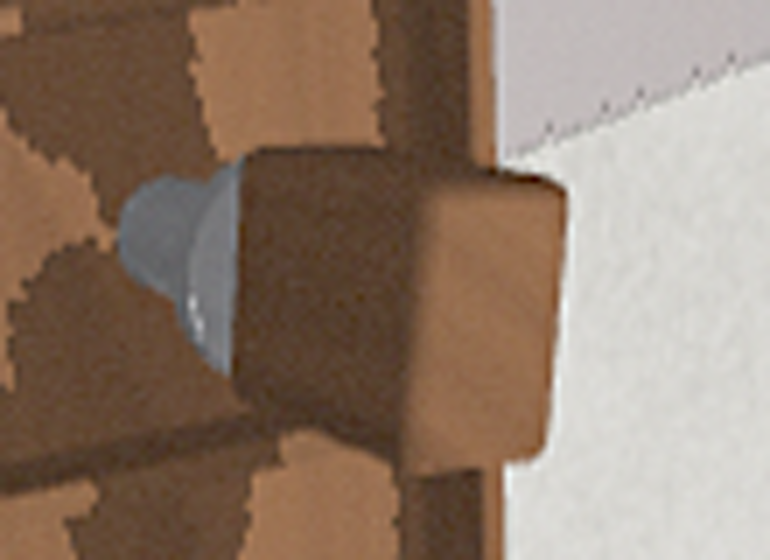

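```bash
cat >> h.py <<'E'
def hframe(p,s,box,c=(0.4876,0.2985),ang=-15.1):
    u,v=np.meshgrid(np.arange(box[0],box[2]),np.arange(box[1],box[3]))
    P=np.array([np.r_[cloud(p,(a,b),s),a,b] for a,b in zip(u.ravel(),v.ravel())])
    a=np.radians(ang); d=P[:,:2]-np.array(c)
    P[:,0]=d[:,0]*np.cos(a)+d[:,1]*np.sin(a); P[:,1]=-d[:,0]*np.sin(a)+d[:,1]*np.cos(a)
    return P
E
python3 - <<'E'
from h import *
s=readout.state()
p=viewer.read_camera("wrist")
e,_=ray(p,(0,0),s); print(e)
P=hframe(p,s,(285,150,330,210))
m=(P[:,2]>0.007)&(P[:,2]<0.05)&(np.hypot(P[:,0],P[:,1])<.025)
for z0 in range(6,50,3):
    q=P[(P[:,2]*1000>=z0)&(P[:,2]*1000<z0+3)&m]
    if len(q): print(z0,len(q),"x",(q[:,0]*1000).min().round(1),(q[:,0]*1000).max().round(1),"y",(q[:,1]*1000).min().round(1),(q[:,1]*1000).max().round(1), "pts",[(round(a*1000,1),round(b*1000,1)) for a,b in q[::max(1,len(q)//8),:2]])
E
```

```text
[0.35558395 0.38544921 0.29248243]
6 13 x -9.4 -2.5 y -6.7 8.1 pts [(np.float64(-2.5), np.float64(8.1)), (np.float64(-4.9), np.float64(7.2)), (np.float64(-7.4), np.float64(6.3)), (np.float64(-6.4), np.float64(6.2)), (np.float64(-8.6), np.float64(3.2)), (np.float64(-8.2), np.float64(1.9)), (np.float64(-8.7), np.float64(1.0)), (np.float64(-9.0), np.float64(0.1)), (np.float64(-9.4), np.float64(-1.2)), (np.float64(-8.8), np.float64(-1.1)), (np.float64(-8.3), np.float64(-2.3)), (np.float64(-8.7), np.float64(-3.3)), (np.float64(-6.4), np.float64(-6.7))]
9 23 x -9.2 -0.8 y -7.5 8.4 pts [(np.float64(-2.1), np.float64(8.2)), (np.float64(-0.8), np.float64(8.4)), (np.float64(-4.1), np.float64(7.5)), (np.float64(-5.1), np.float64(6.4)), (np.float64(-6.9), np.float64(5.6)), (np.float64(-8.0), np.float64(4.6)), (np.float64(-8.9), np.float64(2.5)), (np.float64(-9.2), np.float64(0.5)), (np.float64(-9.0), np.float64(-1.7)), (np.float64(-8.3), np.float64(-4.1)), (np.float64(-7.9), np.float64(-5.0)), (np.float64(-5.0), np.float64(-7.5))]
12 22 x -9.1 0.4 y -6.9 8.8 pts [(np.float64(-1.4), np.float64(8.
[... 2704 characters left out ...]
), (np.float64(-11.4), np.float64(13.0)), (np.float64(-10.5), np.float64(10.1)), (np.float64(-11.0), np.float64(7.4)), (np.float64(-11.2), np.float64(3.7)), (np.float64(-11.1), np.float64(-0.1)), (np.float64(-11.1), np.float64(-4.9)), (np.float64(-11.2), np.float64(-11.0)), (np.float64(-11.2), np.float64(-13.6))]
48 36 x -11.9 -8.8 y -16.3 18.0 pts [(np.float64(-8.8), np.float64(18.0)), (np.float64(-10.5), np.float64(14.3)), (np.float64(-10.4), np.float64(11.5)), (np.float64(-10.4), np.float64(7.8)), (np.float64(-11.0), np.float64(3.0)), (np.float64(-11.3), np.float64(-2.6)), (np.float64(-11.3), np.float64(-6.4)), (np.float64(-11.1), np.float64(-8.4)), (np.float64(-11.3), np.float64(-11.2))]
```

```bash
cat >> h.py <<'E'
def turn(s,th):
    a=np.radians(th)/2
    return np.degrees((RR.from_quat([np.cos(a),np.sin(a),0,0])*RR.from_quat(s["eef_rot"]).inv()).as_rotvec())
E
python3 - <<'E'
from h import *
s=readout.state(); print(s["time_s"],s["position"],turn(s,74.9),(np.array([.4876,.2985,.13])-s["position"])*1000)
E
```

```text
5.9667 [0.39585472 0.30240838 0.15693375] [ 6.69196292 22.77326916  0.50694665] [ 91.74527906  -3.90837986 -26.9337471 ]
```

>>> {"name": "play_rows", "arguments": {
  "rows": [
    {"linear": [30,-1,10],"rot": [1.7,6,0.2],"jaw": 0},
    {"linear": [60,-3,10],"rot": [3.4,12,0.3],"jaw": 0},
    {"linear": [92,-4,0],"rot": [5.1,18,0.4],"jaw": 0},
    {"linear": [92,-4,-5],"rot": [6.7,22.8,0.5],"jaw": 0},
    {"linear": [92,-4,-5],"rot": [6.7,22.8,0.5],"jaw": 0},
    {"linear": [92,-4,-5],"rot": [6.7,22.8,0.5],"jaw": 0}
  ]
}}

```text
time_s: 6.47
position: [0.4886, 0.2962, 0.15]
eef_rot: [0.795, 0.607, -0.001, 0.0]
force: [-1.1, -0.6, -0.3]
finger_gap: 0.999
```

Run:
```python
from h import *
p=viewer.read_camera("wrist")
s=readout.state(); print(s["time_s"],s["position"],turn(s,74.9),(np.array([.4876,.2985,.06])-s["position"])*1000,s["qd"].round(3))
p=viewer.read_camera("wrist"); save(p,"w5.png")
P=hframe(p,s,(180,100,400,235),ang=0,c=(0,0)); q=P[(P[:,2]>.086)&(P[:,2]<.096)&(abs(P[:,0]-.487)<.04)&(abs(P[:,1]-.3)<.04)]
print(len(q),q.mean(0),cv2.minAreaRect((q[:,:2]*1000).astype(np.float32)))
```

```text
6.5167 [0.48690885 0.29691422 0.15021874] [ 0.10657085 -0.04604151  0.00983864] [  0.6911489    1.58578378 -90.21874335] [ 0.046 -0.03   0.039 -0.006 -0.005  0.008]
1081 [4.88784205e-01 3.02968348e-01 8.92807229e-02 2.88814061e+02
 2.16095282e+02] ((488.68927001953125, 302.4456481933594), (28.656204223632812, 21.93877410888672), 73.36591339111328)
```

View pics/w5.png

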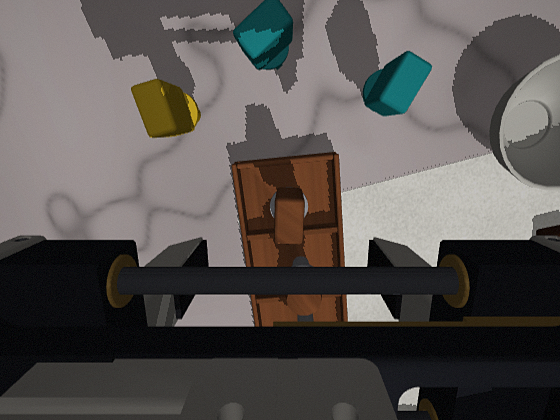

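>>> {"name": "play_rows", "arguments": {
  "rows": [
    {"linear": [1,1.8,-25],"rot": [0,0,0],"jaw": 0},
    {"linear": [1,1.8,-50],"rot": [0,0,0],"jaw": 0},
    {"linear": [1,1.8,-70],"rot": [0,0,0],"jaw": 0},
    {"linear": [1,1.8,-84],"rot": [0,0,0],"jaw": 0},
    {"linear": [1,1.8,-90],"rot": [0,0,0],"jaw": 0},
    {"linear": [1,1.8,-90],"rot": [0,0,0],"jaw": 0}
  ]
}}

```text
time_s: 7.07
position: [0.4853, 0.3003, 0.0598]
eef_rot: [0.793, 0.61, -0.002, 0.0]
force: [-0.0, -0.6, 0.1]
finger_gap: 1.0
```

>>> {"name": "play_rows", "arguments": {
  "rows": [
    {"linear": [0,0,0],"rot": [0,0,0],"jaw": 100},
    {"linear": [0,0,0],"rot": [0,0,0],"jaw": 160},
    {"linear": [0,0,0],"rot": [0,0,0],"jaw": 200},
    {"linear": [0,0,0],"rot": [0,0,0],"jaw": 255},
    {"linear": [0,0,0],"rot": [0,0,0],"jaw": 255},
    {"linear": [0,0,0],"rot": [0,0,0],"jaw": 255},
    {"linear": [0,0,0],"rot": [0,0,0],"jaw": 255},
    {"linear": [0,0,0],"rot": [0,0,0],"jaw": 255}
  ],
  "newtons": 50
}}

```text
time_s: 7.73
position: [0.4872, 0.2997, 0.0603]
eef_rot: [0.793, 0.609, -0.001, 0.0]
force: [0.2, -1.2, -0.2]
finger_gap: 0.468
```

>>> {"name": "play_rows", "arguments": {
  "rows": [
    {"linear": [0,0,0],"rot": [0,0,0],"jaw": 255},
    {"linear": [0,0,0],"rot": [0,0,0],"jaw": 255},
    {"linear": [0,0,0],"rot": [0,0,0],"jaw": 255},
    {"linear": [0,0,0],"rot": [0,0,0],"jaw": 255},
    {"linear": [0,0,0],"rot": [0,0,0],"jaw": 255},
    {"linear": [0,0,0],"rot": [0,0,0],"jaw": 255}
  ]
}}

```text
time_s: 8.23
position: [0.4871, 0.2998, 0.0602]
eef_rot: [0.793, 0.609, -0.001, 0.0]
force: [0.7, -0.4, -0.3]
finger_gap: 0.239
```

>>> {"name": "play_rows", "arguments": {
  "rows": [
    {"linear": [0,0,15],"rot": [0,0,0],"jaw": 255},
    {"linear": [0,0,40],"rot": [0,0,0],"jaw": 255},
    {"linear": [0,0,75],"rot": [0,0,0],"jaw": 255},
    {"linear": [0,0,110],"rot": [0,0,0],"jaw": 255},
    {"linear": [0,0,130],"rot": [0,0,0],"jaw": 255},
    {"linear": [0,0,130],"rot": [0,0,0],"jaw": 255}
  ]
}}

```text
time_s: 8.73
position: [0.4891, 0.3008, 0.1953]
eef_rot: [0.793, 0.609, 0.003, 0.001]
force: [0.9, 0.4, -1.8]
finger_gap: 0.243
```

Run:
```python
from h import *
s=readout.state(); print(s["time_s"],s["position"],s["finger_gap"],s["force"],turn(s,74.9))
p=viewer.read_camera("side"); save(p,"s1.png",(140,140,390,380),3)
P=hframe(p,s,(140,140,390,380),c=(0,0),ang=0)
q=P[(abs(P[:,0]-.487)<.03)&(abs(P[:,1]-.3)<.03)&(P[:,2]>.12)&(P[:,2]<.19)]
for z in range(120,190,5):
    k=q[(q[:,2]*1000>=z)&(q[:,2]*1000<z+5)]
    if len(k): print(z,len(k),k.mean(0).round(4),k[:,3].min(),k[:,3].max())
```

```text
8.7333 [0.48911057 0.30081662 0.19525656] 0.24278934673897087 [ 0.88042032  0.40586939 -1.78395597] [-0.11124744  0.37978876 -0.14222488]
140 7 [4.850000e-01 3.048000e-01 1.431000e-01 2.112857e+02 2.800000e+02] 208.0 215.0
145 17 [4.836000e-01 3.034000e-01 1.477000e-01 2.120000e+02 2.785294e+02] 208.0 215.0
150 13 [4.848000e-01 3.040000e-01 1.525000e-01 2.111538e+02 2.767692e+02] 207.0 215.0
155 17 [4.846000e-01 3.022000e-01 1.571000e-01 2.116471e+02 2.748235e+02] 207.0 215.0
160 11 [4.844000e-01 3.039000e-01 1.622000e-01 2.108182e+02 2.736364e+02] 208.0 215.0
165 4 [4.8110e-01 3.0400e-01 1.6730e-01 2.1150e+02 2.7275e+02] 210.0 213.0
175 4 [4.8380e-01 3.1030e-01 1.7670e-01 2.0775e+02 2.7050e+02] 202.0 214.0
180 1 [5.009e-01 3.157e-01 1.841e-01 2.000e+02 2.650e+02] 200.0 200.0
185 7 [4.913000e-01 3.181000e-01 1.879000e-01 2.017143e+02 2.667143e+02] 200.0 203.0
```

View pics/s1.png

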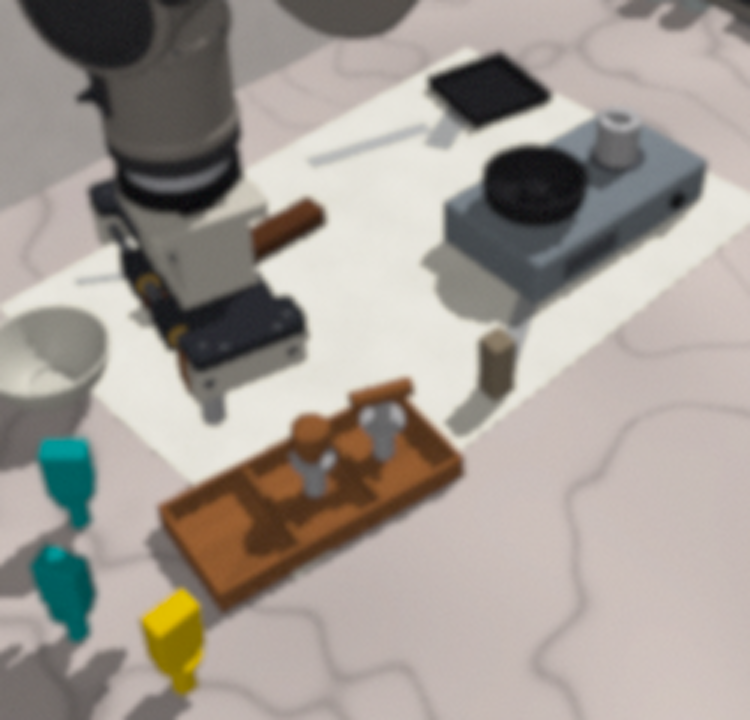

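>>> {"name": "play_rows", "arguments": {
  "rows": [
    {"linear": [2,-15,0],"rot": [0,0,0],"jaw": 255},
    {"linear": [6,-50,0],"rot": [0,0,0],"jaw": 255},
    {"linear": [11,-90,0],"rot": [0,0,0],"jaw": 255},
    {"linear": [16,-130,0],"rot": [0,0,0],"jaw": 255},
    {"linear": [21,-170,0],"rot": [0,0,0],"jaw": 255},
    {"linear": [26,-210,0],"rot": [0,0,0],"jaw": 255},
    {"linear": [31,-250,0],"rot": [0,0,0],"jaw": 255},
    {"linear": [36,-290,0],"rot": [0,0,0],"jaw": 255}
  ]
}}

```text
time_s: 9.45
position: [0.5218, 0.008, 0.1881]
eef_rot: [0.793, 0.609, -0.003, -0.001]
force: [1.0, 0.4, -1.3]
finger_gap: 0.238
```

>>> {"name": "play_rows", "arguments": {
  "rows": [
    {"linear": [6,-40,0],"rot": [0,0,0],"jaw": 255},
    {"linear": [11,-80,0],"rot": [0,0,0],"jaw": 255},
    {"linear": [16,-120,0],"rot": [0,0,0],"jaw": 255},
    {"linear": [21,-160,0],"rot": [0,0,0],"jaw": 255},
    {"linear": [26,-195,0],"rot": [0,0,0],"jaw": 255},
    {"linear": [28,-215,0],"rot": [0,0,0],"jaw": 255},
    {"linear": [28,-215,0],"rot": [0,0,0],"jaw": 255},
    {"linear": [28,-215,0],"rot": [0,0,0],"jaw": 255}
  ]
}}

```text
time_s: 10.12
position: [0.5499, -0.2057, 0.1877]
eef_rot: [0.794, 0.608, -0.002, -0.002]
force: [-0.3, 0.7, -2.1]
finger_gap: 0.234
```

Run:
```python
from h import *
p=viewer.read_camera("top")
s=readout.state(); print(s["time_s"],s["position"],s["finger_gap"],s["force"],turn(s,74.9))
print((np.array([.5525,-.2330,0])-s["position"])*1000)
p=viewer.read_camera("side"); save(p,"s2.png",(270,110,430,230),5)
```

```text
10.1667 [ 0.55005564 -0.20462823  0.18816504] 0.23632092383549558 [-1.04811725 -0.43603116 -2.05227478] [-0.03086773 -0.285868   -0.08670118]
[   2.44435649  -28.37177393 -188.1650399 ]
```

View pics/s2.png

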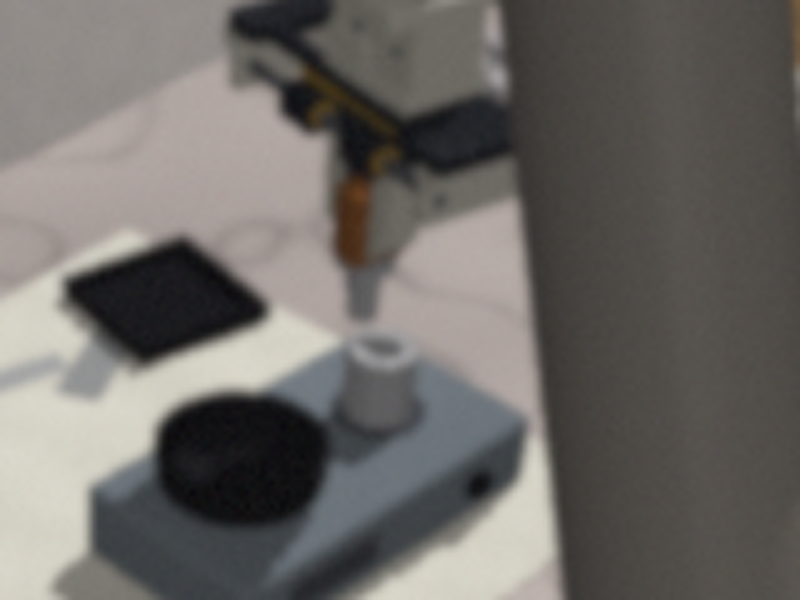

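>>> {"name": "play_rows", "arguments": {
  "rows": [
    {"linear": [2.4,-20,0],"rot": [0,0,0],"jaw": 255},
    {"linear": [2.4,-28.4,0],"rot": [0,0,0],"jaw": 255},
    {"linear": [2.4,-28.4,-12],"rot": [0,0,0],"jaw": 255},
    {"linear": [2.4,-28.4,-26],"rot": [0,0,0],"jaw": 255},
    {"linear": [2.4,-28.4,-28],"rot": [0,0,0],"jaw": 255},
    {"linear": [2.4,-28.4,-28],"rot": [0,0,0],"jaw": 255},
    {"linear": [2.4,-28.4,-28],"rot": [0,0,0],"jaw": 255}
  ]
}}

```text
time_s: 10.8
position: [0.5537, -0.233, 0.1626]
eef_rot: [0.793, 0.609, -0.001, 0.0]
force: [1.4, 0.2, -2.0]
finger_gap: 0.237
```

Run:
```python
from h import *
s=readout.state(); print(s["time_s"],s["position"],s["force"],turn(s,74.9))
p=viewer.read_camera("side"); save(p,"s3.png",(320,140,375,205),9)
P=hframe(p,s,(320,130,375,200),c=(0,0),ang=0)
from scipy.optimize import least_squares
for z0,z1,r in [(.056,.09,.020),(.105,.135,.009)]:
    q=P[(P[:,2]>z0)&(P[:,2]<z1)&(np.hypot(P[:,0]-.552,P[:,1]+.234)<.026)]
    f=least_squares(lambda c:np.hypot(q[:,0]-c[0],q[:,1]-c[1])-r,[.552,-.234],loss="soft_l1",f_scale=.001)
    print(len(q),f.x,np.median(abs(f.fun)))
```

```text
10.8 [ 0.55366806 -0.23302937  0.16263219] [ 1.43315078  0.21137096 -2.0439732 ] [ 0.10060039 -0.08278837 -0.17739516]
149 [ 0.55372249 -0.23381216] 0.001091372452254373
50 [ 0.55416041 -0.23440168] 0.0012065752734781768
```

View pics/s3.png

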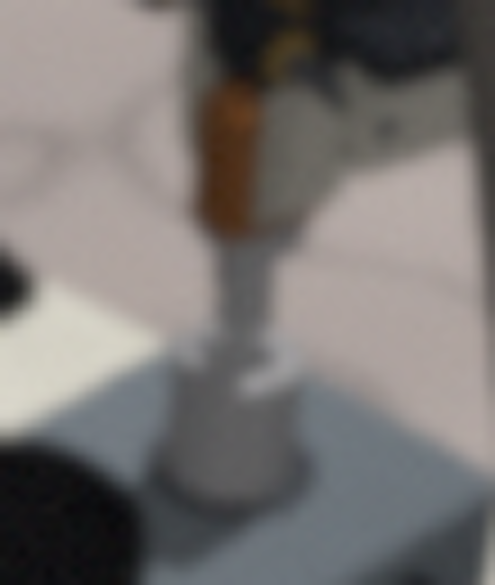

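>>> {"name": "play_rows", "arguments": {
  "rows": [
    {"linear": [-0.5,0.4,-4],"rot": [0,0,0],"jaw": 255},
    {"linear": [-0.5,0.4,-8],"rot": [0,0,0],"jaw": 255},
    {"linear": [-0.5,0.4,-12],"rot": [0,0,0],"jaw": 255},
    {"linear": [-0.5,0.4,-14],"rot": [0,0,0],"jaw": 255},
    {"linear": [-0.5,0.4,-14],"rot": [0,0,0],"jaw": 255}
  ]
}}

```text
time_s: 11.27
position: [0.5526, -0.233, 0.1475]
eef_rot: [0.793, 0.609, -0.001, -0.0]
force: [0.6, 0.8, -2.3]
finger_gap: 0.237
```

>>> {"name": "play_rows", "arguments": {
  "rows": [
    {"linear": [0,0,-2],"rot": [0,0,0],"jaw": 255},
    {"linear": [0,0,-4],"rot": [0,0,0],"jaw": 255},
    {"linear": [0,0,-6],"rot": [0,0,0],"jaw": 255},
    {"linear": [0,0,-6],"rot": [0,0,0],"jaw": 255}
  ]
}}

```text
time_s: 11.6
position: [0.5528, -0.2332, 0.1418]
eef_rot: [0.793, 0.609, -0.001, -0.0]
force: [-0.7, -0.1, -2.2]
finger_gap: 0.24
```

>>> {"name": "play_rows", "arguments": {
  "rows": [
    {"linear": [0,0,-1],"rot": [0,0,0],"jaw": 255},
    {"linear": [0,0,-2],"rot": [0,0,0],"jaw": 255},
    {"linear": [0,0,-2],"rot": [0,0,0],"jaw": 255},
    {"linear": [0,0,-2],"rot": [0,0,0],"jaw": 255}
  ]
}}

```text
time_s: 11.93
position: [0.553, -0.2332, 0.1403]
eef_rot: [0.793, 0.609, -0.001, 0.0]
force: [-0.1, 0.3, -2.0]
finger_gap: 0.232
```

>>> {"name": "play_rows", "arguments": {
  "rows": [
    {"linear": [0,0,-0.5],"rot": [0,0,0],"jaw": 255},
    {"linear": [0,0,-1],"rot": [0,0,0],"jaw": 255},
    {"linear": [0,0,-1],"rot": [0,0,0],"jaw": 255},
    {"linear": [0,0,-1],"rot": [0,0,0],"jaw": 255}
  ]
}}

```text
time_s: 12.27
position: [0.5531, -0.2333, 0.1399]
eef_rot: [0.793, 0.609, -0.001, 0.001]
force: [-2.4, 1.2, 4.7]
finger_gap: 0.238
```

>>> {"name": "play_rows", "arguments": {
  "rows": [
    {"linear": [0,0,0],"rot": [0,0,5],"jaw": 255},
    {"linear": [0,0,0],"rot": [0,0,10],"jaw": 255},
    {"linear": [-0.2,-0.1,0],"rot": [0,0,15],"jaw": 255},
    {"linear": [-0.3,-0.2,0],"rot": [0,0,20],"jaw": 255},
    {"linear": [-0.3,-0.2,0],"rot": [0,0,24],"jaw": 255},
    {"linear": [-0.3,-0.2,0],"rot": [0,0,24],"jaw": 255}
  ]
}}

```text
time_s: 12.77
position: [0.5533, -0.2342, 0.1397]
eef_rot: [0.648, 0.761, -0.001, 0.002]
force: [1.1, -2.9, 2.8]
finger_gap: 0.239
```

>>> {"name": "play_rows", "arguments": {
  "rows": [
    {"linear": [0,0.2,-0.2],"rot": [0,0,2.5],"jaw": 255},
    {"linear": [0,0.2,-0.3],"rot": [0,0,5],"jaw": 255},
    {"linear": [0,0.2,-0.4],"rot": [0,0,7.5],"jaw": 255},
    {"linear": [0,0.2,-0.4],"rot": [0,0,9],"jaw": 255},
    {"linear": [0,0.2,-0.4],"rot": [0,0,9],"jaw": 255}
  ]
}}

```text
time_s: 13.18
position: [0.5524, -0.2329, 0.1381]
eef_rot: [0.588, 0.809, -0.001, -0.0]
force: [-0.3, 0.2, -1.2]
finger_gap: 0.238
```

>>> {"name": "play_rows", "arguments": {
  "rows": [
    {"linear": [0,0,-2],"rot": [0,0,0],"jaw": 255},
    {"linear": [0,0,-4],"rot": [0,0,0],"jaw": 255},
    {"linear": [0,0,-6],"rot": [0,0,0],"jaw": 255},
    {"linear": [0,0,-8],"rot": [0,0,0],"jaw": 255},
    {"linear": [0,0,-10],"rot": [0,0,0],"jaw": 255},
    {"linear": [0,0,-10],"rot": [0,0,0],"jaw": 255},
    {"linear": [0,0,-10],"rot": [0,0,0],"jaw": 255}
  ]
}}

```text
time_s: 13.77
position: [0.5526, -0.2332, 0.1287]
eef_rot: [0.588, 0.809, -0.001, 0.0]
force: [-0.4, 0.3, -1.4]
finger_gap: 0.24
```

>>> {"name": "play_rows", "arguments": {
  "rows": [
    {"linear": [0,0,-2],"rot": [0,0,0],"jaw": 255},
    {"linear": [0,0,-4],"rot": [0,0,0],"jaw": 255},
    {"linear": [0,0,-6],"rot": [0,0,0],"jaw": 255},
    {"linear": [0,0,-8],"rot": [0,0,0],"jaw": 255},
    {"linear": [0,0,-10],"rot": [0,0,0],"jaw": 255},
    {"linear": [0,0,-10],"rot": [0,0,0],"jaw": 255},
    {"linear": [0,0,-10],"rot": [0,0,0],"jaw": 255}
  ]
}}

```text
time_s: 14.35
position: [0.5527, -0.2333, 0.1193]
eef_rot: [0.588, 0.809, -0.001, 0.001]
force: [-1.8, 0.7, 4.7]
finger_gap: 0.234
```

>>> {"name": "play_rows", "arguments": {
  "rows": [
    {"linear": [0,0,-1.5],"rot": [0,0,0],"jaw": 255},
    {"linear": [0,0,-3],"rot": [0,0,0],"jaw": 255},
    {"linear": [0,0,-4],"rot": [0,0,0],"jaw": 255},
    {"linear": [0,0,-4],"rot": [0,0,0],"jaw": 255},
    {"linear": [0,0,-4],"rot": [0,0,0],"jaw": 255}
  ],
  "newtons": 60
}}

```text
time_s: 14.77
position: [0.5527, -0.2332, 0.1155]
eef_rot: [0.588, 0.809, -0.001, 0.001]
force: [-2.5, 1.2, 7.3]
finger_gap: 0.236
```

>>> {"name": "play_rows", "arguments": {
  "rows": [
    {"linear": [0,0,-1],"rot": [0,0,0],"jaw": 255},
    {"linear": [0,0,-1.5],"rot": [0,0,0],"jaw": 255},
    {"linear": [0,0,-1.5],"rot": [0,0,0],"jaw": 255},
    {"linear": [0,0,-1.5],"rot": [0,0,0],"jaw": 255}
  ]
}}

```text
time_s: 15.1
position: [0.5528, -0.2333, 0.1152]
eef_rot: [0.587, 0.809, -0.001, 0.001]
force: [-5.0, 2.4, 15.0]
finger_gap: 0.235
```

>>> {"name": "play_rows", "arguments": {
  "rows": [
    {"linear": [0.3,0,-0.5],"rot": [0,0,0],"jaw": 255},
    {"linear": [0.3,0,-0.5],"rot": [0,0,0],"jaw": 255},
    {"linear": [0.3,0,-0.5],"rot": [0,0,0],"jaw": 255},
    {"linear": [0.3,0,-0.5],"rot": [0,0,0],"jaw": 255},
    {"linear": [0.3,0,-0.5],"rot": [0,0,0],"jaw": 255},
    {"linear": [0.3,0,-0.5],"rot": [0,0,0],"jaw": 255}
  ]
}}

```text
time_s: 15.6
position: [0.5528, -0.2333, 0.1152]
eef_rot: [0.587, 0.809, -0.001, 0.001]
force: [-7.6, 2.1, 17.8]
finger_gap: 0.237
```

Run:
```python
from h import *
p=viewer.read_camera("side"); save(p,"s4.png",(300,110,400,210),6); save(p,"s4full.png")
s=readout.state(); print(s["time_s"],s["position"],s["force"],s["moment"],s["finger_gap"])
```

```text
15.65 [ 0.55281791 -0.23331413  0.11518654] [-7.66605576  2.07817392 17.94091421] [ 0.72671846  1.34789778 -0.00907325] 0.23524551479733694
```

View pics/s4.png

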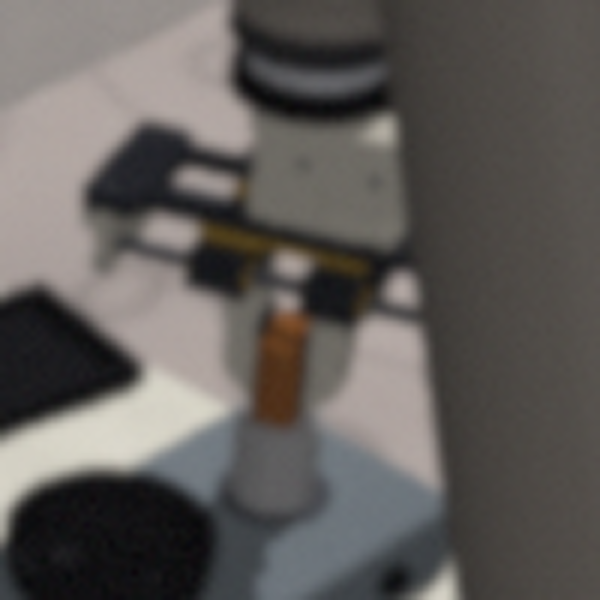

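View pics/s4full.png

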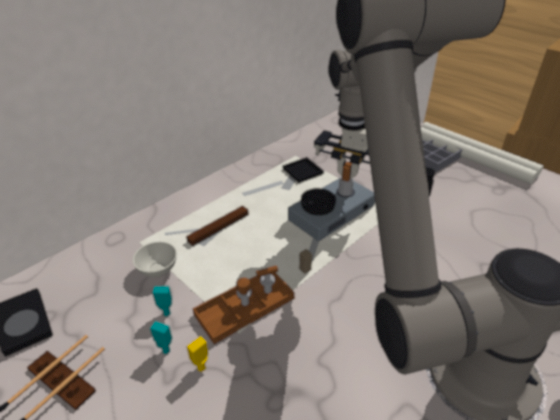

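>>> {"name": "play_rows", "arguments": {
  "rows": [
    {"linear": [-0.7,0.2,0],"rot": [0,0,0],"jaw": 255},
    {"linear": [-0.7,0.2,0],"rot": [0,0,0],"jaw": 255},
    {"linear": [-0.7,0.2,0],"rot": [0,0,0],"jaw": 255},
    {"linear": [-0.7,0.2,0],"rot": [0,0,0],"jaw": 255}
  ]
}}

```text
time_s: 15.98
position: [0.5528, -0.2333, 0.1152]
eef_rot: [0.588, 0.809, -0.001, 0.002]
force: [-4.1, 2.5, 17.2]
finger_gap: 0.235
```

Run:
```python
from h import *
s=readout.state(); print(s["time_s"],s["position"],s["force"],s["finger_gap"])
if 8<s["force"][2]<35 and s["position"][2]<.116: print(r.hand_in())
```

```text
15.9833 [ 0.55276598 -0.23327633  0.11519137] [-4.07110334  2.45623856 17.22100812] 0.23535056373415117
the job is handed in; nothing more can be done
None
```

The paddle-grip handle is seated in the hub. I handed the job in at about 16 s, with the gripper still holding it pushed down; no verdict was reported.

- **Identification:** it was the paddle handle in the tray's left compartment, not the turquoise or yellow look-alikes on the table. I placed its key on the −15° side: depth readings from the robot's side showed a plain round shaft there. I never saw the fin itself clearly in a picture.
- **Insertion:** the pilot entered the hub and the key rode on the rim at about 7 N. I turned it about 33°, to roughly 18°, where the slot had shown in the wrist camera. It dropped in there: the push fell away and the handle sank.
- **Last checks:** the tool stopped at 115.2 mm, exactly the height worked out for the flange on the rim. The upward force was steady at about 17 N on the last reading, more than the 10 N spring alone. The jaws were still closed on the grip, and the side picture shows the grip standing right on the hub.
- **Other things on the table:** the last side picture shows the other two handles, the look-alikes and the bystanders visible in it apparently where they were. The arm hides the ink jar in that picture, so I did not check it at the end.
- **Not ideal:** a side force of about 5 N remained at the end. An attempt to ease it first made it worse (about 8 N), so I moved back.

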